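# Gauge a low-vision telescope barrel in a V-block bench gauge

## Robot

A 6-joint arm with a two-finger parallel gripper is mounted at the origin on the work surface. World frame = base frame: x ahead of the robot, y to its left, z up, the work surface at z = 0. Lengths are in m, angles in degrees, forces in N, time in s.
With the tool pointing down it reaches from about 0.325 to 0.9 m from the base axis. Payload 6.1 kg.
Tool frame: the origin (TCP) lies on the mounting face of the last link; the fingertips stand 182 mm ahead of it and the grasp point (between the pads) lies 164 mm ahead of it (r.finger_overhang is the distance from the TCP to the fingertips, in m); z points along the fingers, y is the line along which they close (so a half turn about z gives the same grasp; the last joint's range is limited). The gripper opens to 87 mm and grips with 3 to 60 N. Pads are 19 mm wide; open, the fingers measure 117 mm over their backs; the gripper's body (75 mm by 190 mm) begins 51 mm behind the grasp point.
Start: joints at [-75.292, 12.628, 87.462, -0, 79.91, -7.225], TCP at [0.233, -0.58, 0.405] pointing down, gripper open.
Joint ranges: [-170.65, 170.65], [-52.31, 119.04], [5.05, 147.46], [-71.25, 251.25], [11.57, 151.72], [-153.62, 153.62]. Speed limits (degrees/s): [147.25, 147.25, 172.46, 180, 180, 180].

## Interface

Orientations are given as [roll, pitch, yaw] about the fixed x, y, z axes, in that order (R = Rz(yaw) Ry(pitch) Rx(roll)).
In Python, from rig import r gives the robot as it stands. The module is installed in compiled form; this text tells all that it offers.
- The arm moves only by the tool drive_tool, never from a script. Its arguments are lists of equal length, an entry for each row: "fingers": the opening in per cent of the stroke, from 0 (shut) to 100 (fully open); "linear": the shift along the world's x, y, z in m, a list of three; "dr": the turn, a rotation vector about the world's x, y, z in rad, a list of three. A call has 1 to 5 rows; each row shifts and turns the commanded pose from where the row before left it; what a row does not reach is not made up. A row lasts 1/10 s, in which the tool goes at most 50 mm and 8.59 degrees, less where a joint would pass 70% of its speed; a pose out of reach is approached as far as the arm can. A call with a gripper value outside its range is refused whole. The fingers move at their own pace and stop on an object; "grip_force" is the grip in N (left out, the last holds). Time passes only in rows, so rows that do not move let the fingers close. It gives the time, the measured TCP pose, the force, the opening and the grip force at its end, in the units of the state.
- r.get_state(): the state, without advancing time (a new reading comes with each control period).
- r.camera(name): name is "side" or "top" or "wrist"; returns a dict with "img" (400x640x3 uint8, blue, green, red), "fov_y" (degrees; the focal length in pixels is half the picture's height over the tangent of half this angle, whatever the lens; pixels are square), "cx", "cy" (the principal point, pixels), "R" (3x3) and "t" (3): a world point X has camera coordinates R X + t. Camera axes: x right, y down, z forward; pixel columns grow to the right and rows downward; lengths in m; the calibration is good to about 2 mm. A picture is of the moment at which its call begins. There is no depth.
- r.hand_in(): hands the job in; it is judged then, once.
The state is a dict: "time": time; "qpos": joint angles; "dq": joint speeds; "joint_torque": joint torques, N m; "position": TCP position; "ee_rot": TCP orientation; "force": force on the tool from outside, world axes, zero at the start; "torque": the same for the moment, N m; "opening": opening from 0.0 (shut) to 1.0 (fully open); "grasp_force": force on a finger pad.
Only numpy, scipy, OpenCV 4.12 (cv2) and the standard library are available. Lean on these libraries where they do the work, as an engineer would, in place of code of your own. Each camera call takes 0.05 s, during which the arm holds its last target. There are 200 camera calls.

## Task

Gauge the black telescope barrel. First turn the knob on the dial back until the red peak hand is fully home on its zero stop; then take the barrel from its teak rest, seat it lengthwise in the gauge's V-block over the plunger, centred along the block, and press it down firmly so that it bears on both white V faces. Finish while still holding it pressed there, do not ram it in, and leave the other things on the cabinet where they are.

Things in the scene. Friction and masses are not known exactly. Their poses are not given: they have to be found in the camera images.
- barrel_center (a point): Middle of the telescope barrel's main tube, on its axis. The barrel is a smooth black tube 36 mm in diameter and 66 mm long lying level along its own x axis; beyond its +x end a rubber eye cup 29 mm in diameter and 14 mm long. About 0.12 kg. It starts loose on the teak rest and may be seated either way round.
- v_seat (a point): Where the middle of the main tube must come: on the axis of a barrel fully seated and centred in the gauge's V-block, 85 mm above the table. x along the level V-groove towards the dial, y across it, z up. The faces rise 30 degrees outwards (120 degree V, open at the top) and touch a seated barrel 9 mm to either side of its axis and 15.6 mm below it. Faces and block are rigid.
- flank_left: White acetal facing strip of the V on the +y side of v_seat, 40 mm long, 8 mm wide, 3 mm thick, fixed to the V-block. Its frame is that of v_seat.
- flank_right: White acetal facing strip of the V on the -y side of v_seat, the same in size. Its frame is that of v_seat.
- plunger (a joint): Travel of the spring plunger in the middle of the V, m: 0 up, 0.006 when the barrel is seated, at most 0.009. A brass pin 8 mm in diameter that stands 6 mm too high for a seated barrel and yields at 0.3 to 0.6 N: a barrel let go over the V sinks by its own weight and rolls to the middle of the groove, but then bears on the faces with only some 0.3 N each.
- knob_grip (a point): On the axis of the round upright reset knob in the middle of the dial, at the height to grip: 13 mm under the knob's flat top, 16 mm above the dial's glass. Knurled knob 26 mm in diameter, 28 mm tall; the dial is a drum 82 mm in diameter, its glass 53 mm above the table. The knob stands 116 mm from v_seat along v_seat's +x. The point turns with the knob.
- peak_knob (a joint): Angle of knob and red peak hand (one piece; a red line on the knob's top points the same way), rad: 0 at the zero stop, where the hand lies on the red tick on the dial's side away from the V-block; grows clockwise seen from above, to 2.8. Stays where left (friction 0.004 N m, damped). The plunger carries it clockwise only, 0.06 rad per mm: 0.35 rad with the barrel seated.
- gauge: The bench gauge: grey cast base 220 x 90 x 16 mm, fixed, origin under its middle, x along its length, z up. At x = -60 mm the V-block, a steel post 40 mm long (x) and only 27 mm wide (y), narrower than the barrel, so that fingers on the barrel's sides pass outside it; at its foot a flange 52 x 50 mm, top 24 mm above the table. At x = +56 mm the dial.
- rest: The low teak rest that carries the barrel at the start, fixed: foot 70 x 60 x 6 mm, on it a post 44 mm long (x) and 27 mm wide (y), with a shallow V groove along x that holds the barrel's axis 45 mm above the table. Origin under its middle. The barrel overhangs the post on both sides.
- frame: Bystander: crystal acetate spectacle frame standing open, front 135 mm wide and 44 mm high at its origin, temples 140 mm long to its +x. Light, loose.
- stand: Bystander: teak frame stand, foot 80 x 100 mm, 115 mm high, loose. Origin under its middle.
- jig: Bystander: steel hinge jig, 60 x 100 mm, 42 mm high, loose. Origin under its middle.
- driver: Bystander: yellow handled screwdriver lying on the table, 150 mm long along its x, 20 to 26 mm thick, loose.
- tin: Bystander: round aluminium screw tin, 66 mm in diameter, 30 mm high, loose.
There are look-alikes about, which are no part of the job. Leave any green or pink look-alike of the part that bears barrel_center alone.

How it is judged (in metres and radians):
On the way, in this order (a step that is already met when the one before it is completed fails the run):
1. the red peak hand is turned back to its zero stop, the barrel not yet in the V-block (value of joint peak_knob below 0.08 rad and distance between barrel_center and v_seat above 0.03 m), for 0.2 s.
2. the barrel is held down on both V faces (z of barrel_center in the frame of v_seat below 0.0015 m and contact force between barrel and flank_left above 1 N and contact force between barrel and flank_right above 1 N and contact force between the fingers and barrel above 2 N), for 0.2 s.
At the end, for the whole second after the job is handed in: Still held down: barrel axis within 1.5 mm of seated height, 3 mm sideways, 12 mm lengthwise, 0.07 rad of the groove, at rest; over 1 N on each V face and 2 N between fingers and barrel; the red peak hand, reset before, carried to the new reading (0.2 to 0.6 rad) (all of step 2 and z of barrel_center in the frame of v_seat above -0.003 m and y of barrel_center in the frame of v_seat between -0.003 and 0.003 m and x of barrel_center in the frame of v_seat between -0.012 and 0.012 m and angle between the x axis of barrel_center and the x axis of v_seat, either way round below 0.07 rad and value of joint peak_knob between 0.2 and 0.6 rad and linear speed of barrel below 0.02 m/s); the arm keeps its last pose, push and grip.
It fails at once if the barrel is rammed into the V-block (more than 60 N on one face) (contact force between barrel and flank_left above 60 N or contact force between barrel and flank_right above 60 N).
It fails at once if another thing on the cabinet is moved by more than 3 cm (distance of any of frame, stand, jig, driver, tin from where it was at the start of the episode above 0.03 m).
It also fails if it takes over 72 s, if anything falls off the work surface, if the arm or the gripper's body presses on something with over 40 N, if the wrist force passes 120 N, or if a joint passes its speed limit or range.

## Working session

There is one attempt and no reset: what is moved stays moved. The work goes in short steps, Python scripts to look and compute and a tool call to move; the robot and the scene stay as the last step left them, time stands still between calls to the robot, and variables do not carry over. Pictures are saved under pics/ and viewed, at most 10 in all, crops included, and the job is handed in when it is done.

Besides the shell and the picture viewer there is one more tool, called after "Emit:" as a command line: name --argument value ..., lists and objects as JSON in quotes. drive_tool: Moves the arm, as the interface text tells. Its arguments: {"type":"object","properties":{"fingers":{"type":"array","items":{"type":"number"}},"linear":{"type":"array","items":{"type":"array","items":{"type":"number"}}},"dr":{"type":"array","items":{"type":"array","items":{"type":"number"}}},"grip_force":{"type":"number"}},"required":["fingers","linear","dr"]}

```bash
mkdir -p pics
cat > h.py <<'E'
import numpy as np, cv2
from rig import r
def cam(n):
    c=r.camera(n); f=200/np.tan(np.radians(c["fov_y"])/2)
    c["f"]=f; c["R"]=np.array(c["R"]); c["t"]=np.array(c["t"]); return c
def onplane(c,u,v,z):
    d=c["R"].T@np.array([(u-c["cx"])/c["f"],(v-c["cy"])/c["f"],1]); o=-c["R"].T@c["t"]
    return o+d*(z-o[2])/d[2]
def proj(c,X):
    p=c["R"]@np.array(X)+c["t"]; return c["f"]*p[:2]/p[2]+[c["cx"],c["cy"]]
E
python3 - <<'E'
from h import *
for n in ["top","side","wrist"]:
    c=cam(n); cv2.imwrite(f"pics/{n}0.png",c["img"]); print(n,c["f"],c["cx"],c["cy"],-c["R"].T@c["t"],c["R"].round(3).tolist())
s=r.get_state();print(s)
E
```

```text
top 378.9794813255298 317.1533254454015 197.94003115646754 [ 3.96034485e-01 -6.73643409e-04  1.19837344e+00] [[0.03, -1.0, 0.004], [-0.977, -0.03, -0.213], [0.213, 0.003, -0.977]]
side 416.30766124687875 321.35799870974756 202.02285644182524 [0.31215185 0.89515507 0.66139392] [[-0.94, -0.342, 0.016], [-0.19, 0.483, -0.855], [0.284, -0.806, -0.519]]
wrist 360.3858340473402 322.1922192859255 194.9544669362906 [ 0.29436935 -0.55388287  0.3835518 ] [[0.374, -0.928, -0.002], [-0.899, -0.363, 0.244], [-0.227, -0.09, -0.97]]
{'time': 0.15, 'qpos': array([-7.52933895e+01,  1.26681010e+01,  8.75105150e+01, -2.49575082e-03,
        7.99109392e+01, -7.22543127e+00]), 'dq': array([-0.00366335, -0.07945465, -0.17216501,  0.09849578,  0.03333737,
        0.01760534]), 'joint_torque': array([ 3.16493439e-03, -4.95190787e+01, -3.87880504e+01,  7.02580484e-02,
        5.31112275e-02, -7.89710543e-05]), 'position': array([ 0.23337537, -0.57957531,  0.4038551 ]), 'ee_rot': array([-1.79910847e+02, -8.82671392e-03,  2.19324740e+01]), 'force': array([-0.10137088, -0.70029404, -0.07320873]), 'torque': array([ 0.0309355 , -0.02580307, -0.03053362]), 'grasp_force': 0.0, 'opening': 1.0008353842558384}
```

View pics/top0.png

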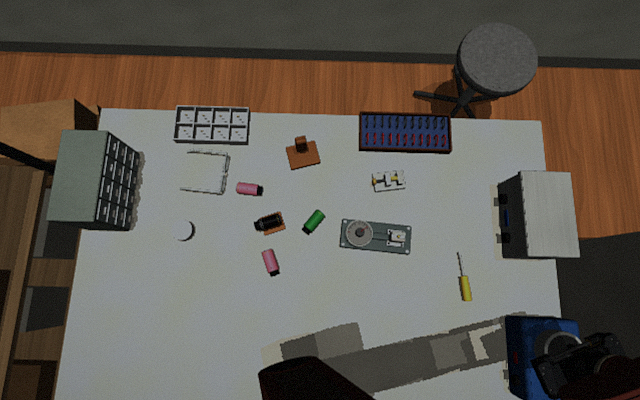

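View pics/side0.png

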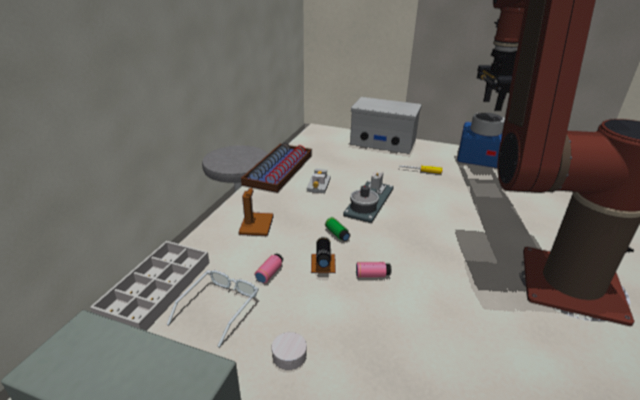

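Top view: black barrel on the teak rest (268,223). Look-alikes are green (314,221) and pink (250,188) and (271,262). The gauge has its dial at (358,234) and V-block at (397,237). I choose the black barrel and check it in one close crop.

Run:
```python
from h import *
c=cam("top");s=cam("side")
a=cv2.resize(c["img"][195:265,235:425],(798,294),interpolation=cv2.INTER_CUBIC)
b=cv2.resize(s["img"][160:285,300:400],(240,300),interpolation=cv2.INTER_CUBIC)
d=cv2.resize(s["img"][165:225,335:400],(325,300),interpolation=cv2.INTER_CUBIC)
o=np.zeros((600,798,3),np.uint8);o[:294]=a;o[300:,:240]=b;o[300:,250:575]=d
cv2.imwrite("pics/crop1.png",np.clip(o*1.6,0,255).astype(np.uint8))
for n,u,v,z in [("dial",358,234,.053),("vblock",397,237,.07),("g c",376,237,.016),("barrel",268,223,.05),("driver",464,280,.01),("green",314,221,.02),("pink",271,262,.02)]: print(n,onplane(c,u,v,z).round(3))
```

```text
dial [ 0.537 -0.125  0.053]
vblock [ 0.53  -0.239  0.07 ]
g c [ 0.534 -0.185  0.016]
barrel [0.563 0.15  0.05 ]
driver [ 0.411 -0.456  0.01 ]
green [0.578 0.01  0.02 ]
pink [0.447 0.138 0.02 ]
```

View pics/crop1.png

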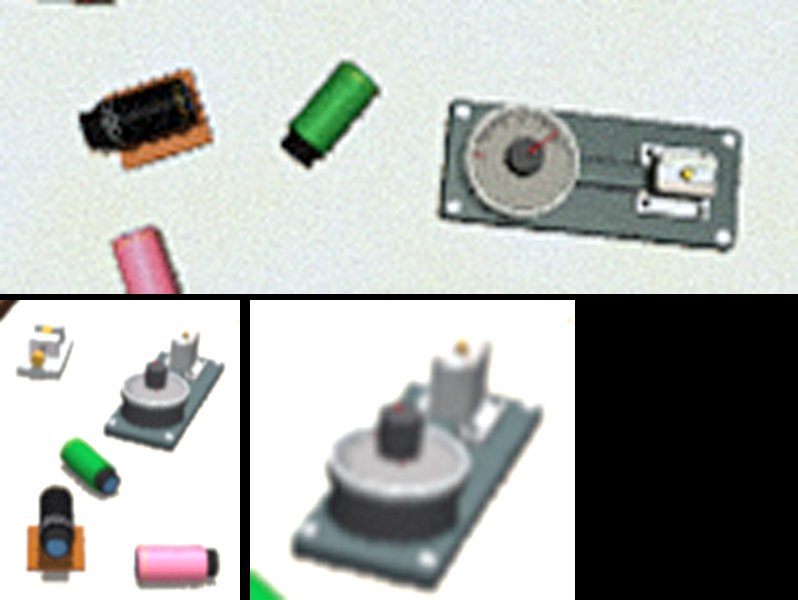

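The crop shows the black barrel with its eye cup to the left on teak. The red tick is on the dial's left (478,155) and the red hand points up-right (555,135), so the knob sits at about 2.5 rad and needs a counter-clockwise turn. Next I move the wrist camera over the gauge.

Emit:
drive_tool --fingers '[100,100,100,100,100]' --linear '[[0.03,0.0395,0],[0.03,0.0395,0],[0.03,0.0395,0],[0.03,0.0395,0],[0.03,0.0395,0]]' --dr '[[0,0,0],[0,0,0],[0,0,0],[0,0,0],[0,0,0]]'

```text
time: 0.75
position: [0.3842, -0.3805, 0.4048]
ee_rot: [180.0, -0.0, 21.9]
force: [0.0, 0.6, 0.4]
opening: 1.001
grasp_force: 0.0
```

Emit:
drive_tool --fingers '[100,100,100,100,100]' --linear '[[0.03,0.0395,0],[0.03,0.0395,0],[0.03,0.0395,0],[0.03,0.0395,0],[0.03,0.0395,0]]' --dr '[[0,0,0],[0,0,0],[0,0,0],[0,0,0],[0,0,0]]'

```text
time: 1.25
position: [0.5343, -0.1829, 0.4049]
ee_rot: [180.0, -0.0, 21.9]
force: [0.3, -0.5, -0.7]
opening: 1.0
grasp_force: 0.0
```

Emit:
drive_tool --fingers '[100,100]' --linear '[[0,0,0],[0,0,0]]' --dr '[[0,0,0],[0,0,0]]'

```text
time: 1.45
position: [0.5338, -0.1837, 0.4045]
ee_rot: [-180.0, 0.0, 22.1]
force: [0.0, 0.2, -0.4]
opening: 1.0
grasp_force: 0.0
```

Run:
```python
from h import *
c=cam("wrist"); cv2.imwrite("pics/w1.png",np.clip(c["img"]*1.5,0,255).astype(np.uint8))
import pickle; pickle.dump(c,open("w1.pkl","wb"))
s=r.get_state();print(s["time"],s["position"],s["ee_rot"],s["qpos"],s["force"])
print("expected knob", proj(c,[.537,-.125,.082]))
```

```text
1.5 [ 0.53328953 -0.18476383  0.40447384] [-1.79997959e+02  5.15645745e-02  2.19893818e+01] [-2.71037315e+01  4.39546903e+00  9.66708125e+01 -3.83432254e-02
  7.89690294e+01  4.09142358e+01] [-0.42961696  0.0081598   0.14950752]
expected knob [260.08508362 154.38561655]
```

View pics/w1.png

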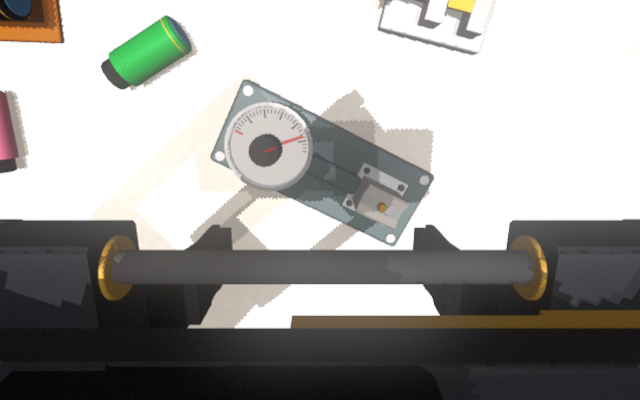

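Wrist view: knob top (264,150), brass plunger (382,208), base screws at (248,90), (219,156), (425,180) and (391,239), hand pointing right. I'll refine these with masks.

Run:
```python
from h import *
import pickle; c=pickle.load(open("w1.pkl","rb")); im=c["img"]; g=cv2.cvtColor(im,cv2.COLOR_BGR2GRAY)
hsv=cv2.cvtColor(im,cv2.COLOR_BGR2HSV)
def blob(mask,u,v,h):
    m=mask[v-h:v+h+1,u-h:u+h+1].astype(np.uint8)
    n,l,s,ce=cv2.connectedComponentsWithStats(m)
    i=1+np.argmin([np.hypot(*(x-h)) for x in ce[1:]]); return ce[i]+[u-h,v-h],s[i,4],s[i,2:4]
P=[]
for u,v in [(248,90),(219,156),(425,180),(391,239)]:
    b=blob(g>125,u,v,8); P.append(onplane(c,*b[0],.0165)); print("hole",b,P[-1].round(4))
P=np.array(P); ctr=P.mean(0); ax=(P[0]+P[1]-P[2]-P[3]); ax/=np.linalg.norm(ax)
print("gauge ctr",ctr.round(4),"yaw",np.degrees(np.arctan2(ax[1],ax[0])), "spacings",np.linalg.norm(P[0]-P[2]),np.linalg.norm(P[0]-P[1]))
print("pred V",(ctr-.060*ax).round(4),"pred knob",(ctr+.056*ax).round(4))
brass=(hsv[...,1]>110)&(hsv[...,0]>12)&(hsv[...,0]<32)
b=blob(brass,382,207,9); print("pin",b,onplane(c,*b[0],.072).round(4))
b=blob((g<75),262,150,22); print("knob",b,onplane(c,*b[0],.082).round(4))
red=(hsv[...,1]>110)&((hsv[...,0]<8)|(hsv[...,0]>172))
ys,xs=np.nonzero(red[100:195,222:315]); print("red px",[(x+222,y+100) for x,y in zip(xs,ys)][::3])
t=cam("top"); tg=cv2.cvtColor(t["img"],cv2.COLOR_BGR2GRAY)
for n,X in [("V",[*(ctr-.060*ax)[:2],.073]),("knob",[*(ctr+.056*ax)[:2],.082])]: print("top proj",n,proj(t,X))
```

```text
hole (array([247.41489362,  90.18085106]), np.int32(94), array([10, 11], dtype=int32)) [ 0.5793 -0.0851  0.0165]
hole (array([221.41176471, 154.90756303]), np.int32(119), array([13, 14], dtype=int32)) [ 0.5091 -0.0814  0.0165]
hole (array([424.5, 179. ]), np.int32(2), array([2, 1], dtype=int32)) [ 0.5647 -0.2851  0.0165]
hole (array([390.05882353, 238.02941176]), np.int32(68), array([9, 9], dtype=int32)) [ 0.4918 -0.2793  0.0165]
gauge ctr [ 0.5362 -0.1827  0.0165] yaw 85.42827176770398 spacings 0.20054154004330055 0.07031714283089918
pred V [ 0.5314 -0.2425  0.0165] pred knob [ 0.5407 -0.1269  0.0165]
pin (array([381.93181818, 207.34090909]), np.int32(44), array([7, 8], dtype=int32)) [ 0.5313 -0.2418  0.072 ]
knob (array([265.16604709, 149.84262701]), np.int32(807), array([33, 32], dtype=int32)) [ 0.5422 -0.1277  0.082 ]
red px [(np.int64(301), np.int64(136)), (np.int64(300), np.int64(137)), (np.int64(296), np.int64(138)), (np.int64(292), np.int64(139)), (np.int64(295), np.int64(139)), (np.int64(291), np.int64(140)), (np.int64(286), np.int64(141)), (np.int64(289), np.int64(141)), (np.int64(284), np.int64(142)), (np.int64(282), np.int64(143)), (np.int64(271), np.int64(148)), (np.int64(274), np.int64(148)), (np.int64(269), np.int64(149)), (np.int64(272), np.int64(149)), (np.int64(265), np.int64(150)), (np.int64(268), np.int64(150)), (np.int64(271), np.int64(150)), (np.int64(267), np.int64(151))]
top proj V [398.25919617 236.36301924]
top proj knob [359.77308484 231.710874  ]
```

Emit:
drive_tool --fingers '[100,100,100,100,100]' --linear '[[0.004,0.029,-0.025],[0.004,0.029,-0.025],[0,0,-0.045],[0,0,-0.04],[0,0,-0.029]]' --dr '[[0,0,0],[0,0,0],[0,0,0],[0,0,0],[0,0,0]]'

```text
time: 2.05
position: [0.5398, -0.128, 0.238]
ee_rot: [-179.9, 0.1, 21.8]
force: [0.9, -0.4, -0.5]
opening: 1.001
grasp_force: 0.0
```

Emit:
drive_tool --fingers '[30,30,20,20,20]' --linear '[[0,0,0],[0,0,0],[0,0,0],[0,0,0],[0,0,0]]' --dr '[[0,0,0],[0,0,0],[0,0,0],[0,0,0],[0,0,0]]' --grip_force 8

```text
time: 2.55
position: [0.5421, -0.1271, 0.2426]
ee_rot: [179.9, -0.1, 21.9]
force: [-0.4, 0.0, -0.5]
opening: 0.631
grasp_force: 0.0
```

Emit:
drive_tool --fingers '[20,20,20,20,20]' --linear '[[0,0,0],[0,0,0],[0,0,0],[0,0,0],[0,0,0]]' --dr '[[0,0,0],[0,0,0],[0,0,0],[0,0,0],[0,0,0]]'

```text
time: 3.05
position: [0.5415, -0.1268, 0.2408]
ee_rot: [180.0, -0.0, 21.9]
force: [0.0, -1.4, -0.6]
opening: 0.294
grasp_force: 8.0
```

Emit:
drive_tool --fingers '[20,20]' --linear '[[0,0,0],[0,0,0]]' --dr '[[0,0,0],[0,0,0]]'

```text
time: 3.25
position: [0.5415, -0.1268, 0.2408]
ee_rot: [180.0, -0.0, 21.9]
force: [-0.6, -0.8, -0.2]
opening: 0.296
grasp_force: 8.0
```

Emit:
drive_tool --fingers '[20,20,20,20,20]' --linear '[[0,0,0],[0,0,0],[0,0,0],[0,0,0],[0,0,0]]' --dr '[[0,0,0.14],[0,0,0.14],[0,0,0.14],[0,0,0.14],[0,0,0.14]]'

```text
time: 3.75
position: [0.5413, -0.1265, 0.2408]
ee_rot: [-179.9, -0.0, 62.4]
force: [-2.3, 1.7, 3.0]
opening: 0.297
grasp_force: 8.0
```

Emit:
drive_tool --fingers '[20,20,20,20,20]' --linear '[[0,0,0],[0,0,0],[0,0,0],[0,0,0],[0,0,0]]' --dr '[[0,0,0.14],[0,0,0.14],[0,0,0.14],[0,0,0.14],[0,0,0.14]]'

```text
time: 4.25
position: [0.5409, -0.1264, 0.2407]
ee_rot: [-179.9, -0.1, 102.5]
force: [-4.0, 1.0, 4.9]
opening: 0.297
grasp_force: 8.0
```

Emit:
drive_tool --fingers '[20,20,20,20,20]' --linear '[[0,0,0],[0,0,0],[0,0,0],[0,0,0],[0,0,0]]' --dr '[[0,0,0.14],[0,0,0.14],[0,0,0.14],[0,0,0.14],[0,0,0.14]]'

```text
time: 4.75
position: [0.5406, -0.1267, 0.2407]
ee_rot: [-179.9, -0.2, 142.6]
force: [-6.4, -0.2, 5.4]
opening: 0.292
grasp_force: 8.0
```

Emit:
drive_tool --fingers '[20,20,20,20,20]' --linear '[[0,0,0],[0,0,0],[0,0,0],[0,0,0],[0,0,0]]' --dr '[[0,0,0.1],[0,0,0.1],[0,0,0.1],[0,0,0.1],[0,0,0.1]]'

```text
time: 5.25
position: [0.5408, -0.1271, 0.2405]
ee_rot: [-180.0, -0.1, 171.1]
force: [-2.0, -2.2, 0.8]
opening: 0.295
grasp_force: 8.0
```

Run:
```python
from h import *
s=r.get_state();print(s["time"],s["torque"],s["qpos"])
c=cam("side");t=cam("top")
a=cv2.resize(c["img"][170:220,340:400],(480,400),interpolation=cv2.INTER_CUBIC)
b=cv2.resize(t["img"][210:250,335:383],(480,400)[::1],interpolation=cv2.INTER_CUBIC)[:,:310]
cv2.imwrite("pics/k1.png",np.clip(np.hstack([a,b])*1.5,0,255).astype(np.uint8))
```

```text
5.25 [-0.33226062  0.32219962 -0.18578635] [-2.13365710e+01  1.34895997e+01  1.05391862e+02 -7.24746298e-02
  6.12161003e+01 -1.02424648e+02]
```

View pics/k1.png

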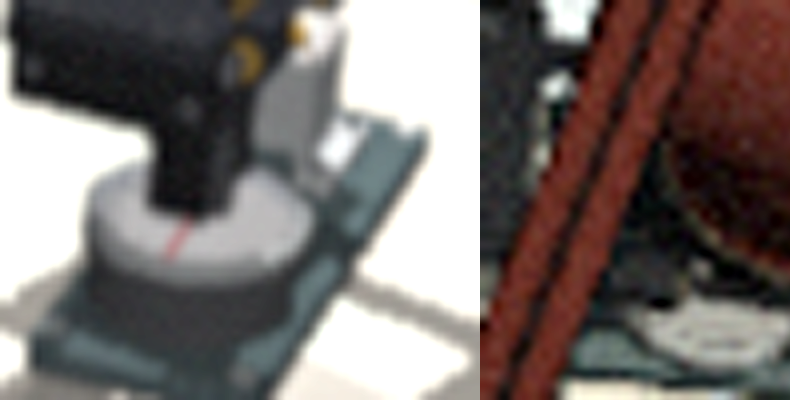

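Side crop: the red hand lies along the dial's tick direction, away from the V, and the reaction torque shows it is against the stop. I release and rise.

Emit:
drive_tool --fingers '[80,80,80,80,80]' --linear '[[0,0,0],[0,0,0],[0,0,0],[0,0,0],[0,0,0]]' --dr '[[0,0,0],[0,0,0],[0,0,0],[0,0,0],[0,0,0]]'

```text
time: 5.85
position: [0.5415, -0.1266, 0.2408]
ee_rot: [180.0, 0.0, 170.9]
force: [0.2, -0.3, 0.4]
opening: 0.665
grasp_force: 0.0
```

Emit:
drive_tool --fingers '[100,100,100,100,100]' --linear '[[0,0,0.03],[0,0,0.04],[0,0.02,0.045],[0,0.02,0.045],[0,0.02,0]]' --dr '[[0,0,0],[0,0,0],[0,0,-0.145],[0,0,-0.145],[0,0,-0.145]]'

```text
time: 6.35
position: [0.5432, -0.0666, 0.409]
ee_rot: [179.7, 0.7, 145.6]
force: [0.7, -0.7, -0.3]
opening: 0.986
grasp_force: 0.0
```

Emit:
drive_tool --fingers '[100,100,100,100,100]' --linear '[[0,0.048,0],[0,0.048,0],[0,0.048,0],[0,0.048,0],[0,0,0]]' --dr '[[0,0,-0.145],[0,0,-0.145],[0,0,-0.145],[0,0,-0.145],[0,0,0]]'

```text
time: 6.85
position: [0.5413, 0.119, 0.4009]
ee_rot: [179.9, -0.1, 114.7]
force: [-0.3, -0.8, 1.2]
opening: 1.006
grasp_force: 0.0
```

Run:
```python
from h import *
import pickle
c=cam("wrist"); cv2.imwrite("pics/w2.png",np.clip(c["img"]*1.5,0,255).astype(np.uint8)); pickle.dump(c,open("w2.pkl","wb"))
t=cam("top"); pickle.dump(t,open("t2.pkl","wb"));
s=r.get_state();print(s["time"],s["position"],s["ee_rot"],s["qpos"],s["force"])
```

```text
6.95 [0.54168411 0.11533461 0.40067654] [-1.79985660e+02  1.75696417e-02  1.14882992e+02] [ 3.86708661e+00  3.08077565e+00  9.84654731e+01 -2.19880104e-02
  7.84608371e+01 -2.10115035e+01] [ 0.26003073 -0.31890693 -0.5511661 ]
```

View pics/w2.png

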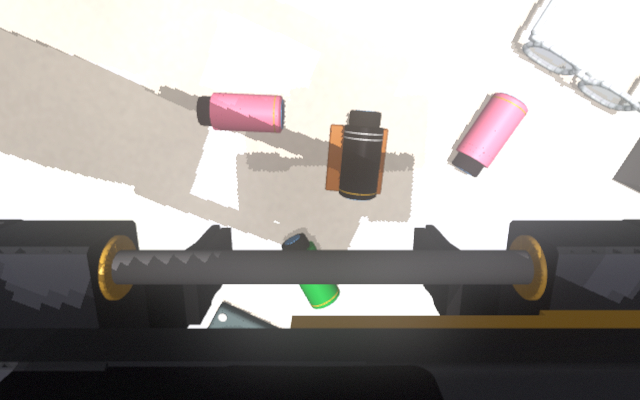

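Wrist view: black barrel upright in the picture at (360,165), eye cup at the top (365,118), flanked by pink and green look-alikes. Next I measure it and check the reset hand in the top view.

Run:
```python
from h import *
import pickle; c=pickle.load(open("w2.pkl","rb")); im=c["img"]; t=pickle.load(open("t2.pkl","rb"))
g=im.max(2); m=(g[100:206,320:400]<48).astype(np.uint8); m=cv2.morphologyEx(m,cv2.MORPH_CLOSE,np.ones((5,5)))
cs,_=cv2.findContours(m,0,2); k=max(cs,key=cv2.contourArea); 
mm=np.zeros_like(m); cv2.drawContours(mm,[k],-1,1,-1)
E=[]
for v in range(mm.shape[0]):
    x=np.nonzero(mm[v])[0]
    if len(x): E.append((v+100,x[0]+320,x[-1]+320+1))
print(E[::4])
W=[(v,(a+b)/2,b-a) for v,a,b in E]
A=[onplane(c,u,v,.045) for v,u,w in W]
for i in range(0,len(W),6): print(W[i],A[i].round(4))
P=np.array([a for a,(v,u,w) in zip(A,W) if 140<v<190]); d=np.polyfit(P[:,1],P[:,0],1); print("yaw",np.degrees(np.arctan2(1,d[0])),d)
cr=t["img"][212:252,338:415]; cv2.imwrite("pics/t2.png",np.clip(cv2.resize(cr,(770,400),interpolation=cv2.INTER_CUBIC)*1.5,0,255).astype(np.uint8))
```

```text
[(184, np.int64(342), np.int64(343))]
(184, np.float64(342.5), np.int64(1)) [0.5615 0.122  0.045 ]
yaw 23.489813500574385 [2.30096116 0.2807556 ]<stdin>:14: RankWarning: Polyfit may be poorly conditioned
```

View pics/t2.png

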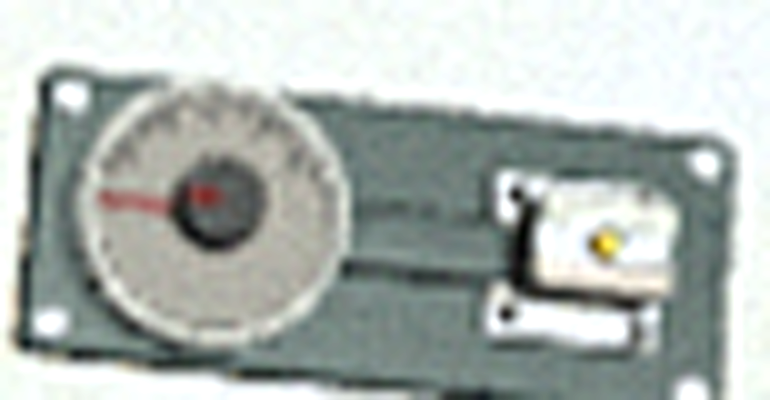

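The top view confirms the hand on the red tick (home). The barrel mask threshold was wrong, so I fix it.

Run:
```python
from h import *
import pickle; c=pickle.load(open("w2.pkl","rb")); im=c["img"]
g=im.max(2); print(g[165,320:400:4],g[100:206:5,360])
m=(g[100:206,320:400]<70).astype(np.uint8); m=cv2.morphologyEx(m,cv2.MORPH_CLOSE,np.ones((7,7)))
m=cv2.morphologyEx(m,cv2.MORPH_OPEN,np.ones((11,11)))
n,l,s,ce=cv2.connectedComponentsWithStats(m); i=l[60,40]; mm=l==i; print(s[i])
W=[]
for v in range(mm.shape[0]):
    x=np.nonzero(mm[v])[0]
    if len(x): W.append((v+100.,(x[0]+x[-1])/2+320,x[-1]-x[0]+1))
A=[onplane(c,u,v,.045) for v,u,w in W]
for i in list(range(0,len(W),5))+[-1]: print(W[i],A[i].round(4))
P=np.array([a for a,(v,u,w) in zip(A,W) if 145<v<188]); d=np.polyfit(P[:,1],P[:,0],1); print("yaw",np.degrees(np.arctan2(1,d[0])),d)
```

```text
[128 130  86  90  91  82  50  50  51  51  52  52  52  53  55  92 108 119
 118 119] [181 182 130  70  69  67  64  63 109  62  61  58  53  52  51  50  50  50
  50  84 115 140]
[  20   16   42   84 2950]
(116.0, np.float64(355.0), np.int64(11)) [0.5446 0.184  0.045 ]
(121.0, np.float64(364.5), np.int64(30)) [0.5545 0.1836 0.045 ]
(126.0, np.float64(362.0), np.int64(35)) [0.5544 0.1786 0.045 ]
(131.0, np.float64(363.0), np.int64(37)) [0.5572 0.1749 0.045 ]
(136.0, np.float64(362.5), np.int64(38)) [0.5588 0.1706 0.045 ]
(141.0, np.float64(362.5), np.int64(38)) [0.5608 0.1665 0.045 ]
(146.0, np.float64(361.5), np.int64(38)) [0.562 0.162 0.045]
(151.0, np.float64(361.5), np.int64(38)) [0.5641 0.1578 0.045 ]
(156.0, np.float64(361.0), np.int64(39)) [0.5657 0.1534 0.045 ]
(161.0, np.float64(360.5), np.int64(38)) [0.5674 0.149  0.045 ]
(166.0, np.float64(359.5), np.int64(38)) [0.5686 0.1444 0.045 ]
(171.0, np.float64(359.5), np.int64(38)) [0.5707 0.1401 0.045 ]
(176.0, np.float64(358.5), np.int64(38)) [0.572  0.1354 0.045 ]
(181.0, np.float64(358.0), np.int64(37)) [0.5737 0.1308 0.045 ]
(186.0, np.float64(358.0), np.int64(37)) [0.5758 0.1264 0.045 ]
(191.0, np.float64(357.5), np.int64(36)) [0.5775 0.1218 0.045 ]
(196.0, np.float64(359.0), np.int64(31)) [0.581 0.118 0.045]
(199.0, np.float64(362.0), np.int64(11)) [0.5849 0.1165 0.045 ]
yaw 110.36994294216723 [-0.37129963  0.62245355]
```

Emit:
drive_tool --fingers '[100,100,100,100,100]' --linear '[[0.013,0.017,-0.02],[0.0125,0.017,-0.04],[0,0,-0.045],[0,0,-0.045],[0,0,-0.04]]' --dr '[[0,0,-0.04],[0,0,-0.04],[0,0,0],[0,0,0],[0,0,0]]' --grip_force 45

```text
time: 7.45
position: [0.5672, 0.1465, 0.2085]
ee_rot: [-179.9, 0.0, 110.1]
force: [0.1, -0.3, 0.2]
opening: 0.997
grasp_force: 0.0
```

Emit:
drive_tool --fingers '[30,30,30,30,30]' --linear '[[0,0,0],[0,0,0],[0,0,0],[0,0,0],[0,0,0]]' --dr '[[0,0,0],[0,0,0],[0,0,0],[0,0,0],[0,0,0]]'

```text
time: 7.95
position: [0.5684, 0.1483, 0.2132]
ee_rot: [179.8, 0.1, 110.1]
force: [0.5, -0.0, -0.4]
opening: 0.634
grasp_force: 0.0
```

Emit:
drive_tool --fingers '[30,30,30,30,30]' --linear '[[0,0,0],[0,0,0],[0,0,0],[0,0,0],[0,0,0]]' --dr '[[0,0,0],[0,0,0],[0,0,0],[0,0,0],[0,0,0]]'

```text
time: 8.45
position: [0.5675, 0.1484, 0.2112]
ee_rot: [180.0, 0.0, 110.1]
force: [-1.5, -0.4, 5.2]
opening: 0.401
grasp_force: 45.0
```

Emit:
drive_tool --fingers '[30,30,30,30,30]' --linear '[[0,0,0],[0,0,0.01],[0,0,0.04],[0,0,0.04],[0,0,0.03]]' --dr '[[0,0,0],[0,0,0],[0,0,0],[0,0,0],[0,0,0]]'

```text
time: 8.95
position: [0.5676, 0.1483, 0.3332]
ee_rot: [179.9, 0.0, 110.1]
force: [0.6, -0.2, -1.7]
opening: 0.401
grasp_force: 45.0
```

Emit:
drive_tool --fingers '[30,30,30,30,30]' --linear '[[-0.003,-0.035,0],[-0.003,-0.035,0],[-0.003,-0.035,0],[-0.003,-0.035,0],[-0.003,-0.035,0]]' --dr '[[0,0,-0.0876],[0,0,-0.0876],[0,0,-0.0876],[0,0,-0.0876],[0,0,-0.0876]]'

```text
time: 9.45
position: [0.5519, -0.0279, 0.3308]
ee_rot: [-180.0, -0.0, 84.8]
force: [-0.2, -0.4, -2.2]
opening: 0.399
grasp_force: 45.0
```

Emit:
drive_tool --fingers '[30,30,30,30,30]' --linear '[[-0.004,-0.043,0],[-0.004,-0.043,0],[-0.004,-0.043,0],[-0.004,-0.043,0],[-0.004,-0.043,0]]' --dr '[[0,0,0],[0,0,0],[0,0,0],[0,0,0],[0,0,0]]'

```text
time: 9.95
position: [0.5318, -0.2433, 0.3308]
ee_rot: [-180.0, -0.0, 85.0]
force: [0.7, -0.0, -2.2]
opening: 0.401
grasp_force: 45.0
```

Emit:
drive_tool --fingers '[30,30,30]' --linear '[[0,0,0],[0,0,0],[0,0,0]]' --dr '[[0,0,0],[0,0,0],[0,0,0]]'

```text
time: 10.25
position: [0.5323, -0.2408, 0.3304]
ee_rot: [-180.0, -0.1, 85.0]
force: [-0.3, 1.0, -1.3]
opening: 0.404
grasp_force: 45.0
```

Run:
```python
from h import *
import pickle
c=cam("wrist");s=cam("side");pickle.dump((c,s),open("w3.pkl","wb"))
st=r.get_state();print(st["time"],st["position"],st["ee_rot"],st["qpos"],st["force"],st["opening"])
p=st["position"]; u,v=proj(s,[p[0],p[1],p[2]-.164]).astype(int); print(u,v)
a=c["img"][150:400]; b=cv2.resize(s["img"][v-40:v+50,u-60:u+60],(440,330),interpolation=cv2.INTER_CUBIC)
o=np.zeros((580,640,3),np.uint8); o[:250]=a; o[250:,:440]=b
cv2.imwrite("pics/h1.png",np.clip(o*1.6,0,255).astype(np.uint8))
```

```text
10.35 [ 0.53257492 -0.24031367  0.3305797 ] [-1.79974744e+02 -3.02462565e-02  8.50587321e+01] [-3.20216788e+01  1.07434700e+01  9.78664065e+01  1.62807747e-02
  7.14263806e+01 -2.70856082e+01] [-0.82106374  0.25359462 -1.64011177] 0.4022073155821568
379 145
```

View pics/h1.png

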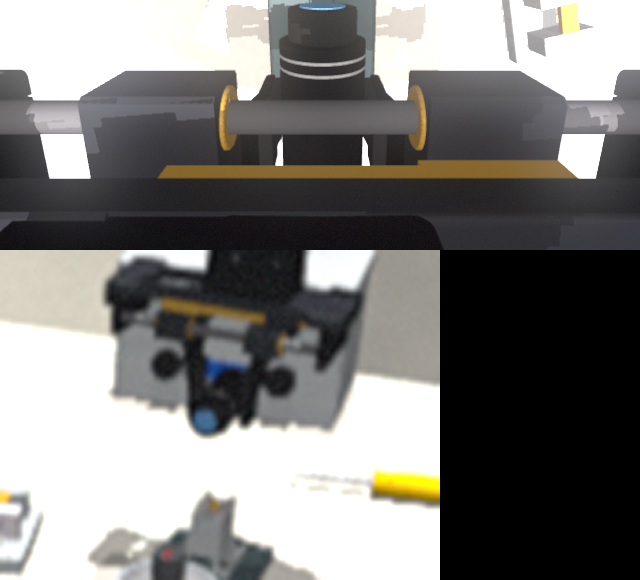

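Wrist view: the barrel is held straight between the pads, with the eye-cup end and blue lens at (322,155). Side view: it hangs level above the V-post. I check the lengthwise offset.

Run:
```python
from h import *
import pickle; c,s=pickle.load(open("w3.pkl","rb")); im=c["img"]; hsv=cv2.cvtColor(im,cv2.COLOR_BGR2HSV)
m=(hsv[...,0]>90)&(hsv[...,0]<125)&(hsv[...,1]>90); m[200:]=0; m[:,:290]=0;m[:,360:]=0
ys,xs=np.nonzero(m); print(len(xs),xs.min(),xs.max(),ys.min(),ys.max())
p=np.array([.5325,-.2403]);a=np.array([np.cos(np.radians(85)),np.sin(np.radians(85))]);n=np.array([-a[1],a[0]])
def rel(cc,u,v,z): X=onplane(cc,u,v,z)[:2]-p; return (X@a).round(4),(X@n).round(4)
print("lens mid",rel(c,(xs.min()+xs.max())/2,(ys.min()+ys.max())/2,.1645),"exp ~0.045-0.047")
# eye cup end top edge
print("col",im[150:200,322].max(1).tolist())
for z in (.1645,.179,.1825): print(z,[rel(c,322,v,z) for v in (160,188)])
h=cv2.cvtColor(s["img"],cv2.COLOR_BGR2HSV); m=(h[...,0]>90)&(h[...,0]<125)&(h[...,1]>80); m[:140]=0;m[:,:360]=0;m[165:]=0;m[:,400:]=0
ys,xs=np.nonzero(m); print("side lens",xs.mean(),ys.mean(),len(xs)); 
for L in (.043,.045,.047,.05): print(L,proj(s,[*(p+L*a),.1645]))
```

```text
165 300 344 153 159
lens mid (np.float64(0.0463), np.float64(0.0008)) exp ~0.045-0.047
col [75, 77, 85, 90, 91, 91, 91, 90, 163, 154, 66, 43, 42, 44, 45, 44, 42, 44, 43, 43, 42, 43, 41, 41, 42, 42, 41, 41, 41, 40, 40, 40, 40, 40, 39, 40, 38, 39, 39, 38, 39, 38, 38, 38, 39, 37, 36, 32, 32, 30]
0.1645 [(np.float64(0.0447), np.float64(0.0008)), (np.float64(0.033), np.float64(0.0008))]
0.179 [(np.float64(0.0468), np.float64(0.0008)), (np.float64(0.0363), np.float64(0.0008))]
0.1825 [(np.float64(0.0474), np.float64(0.0008)), (np.float64(0.0371), np.float64(0.0008))]
side lens 374.7173913043478 150.15217391304347 46
0.043 [374.97690774 151.64312084]
0.045 [374.75356237 151.89983823]
0.047 [374.52963716 152.1572221 ]
0.05 [374.1926572  152.54455324]
```

Lengthwise offset is under 1 mm. I lower to about 1 cm above the seat.

Emit:
drive_tool --fingers '[30,30,30,30,30]' --linear '[[-0.001,-0.0015,-0.025],[0,0,-0.025],[0,0,-0.015],[0,0,0],[0,0,0]]' --dr '[[0,0,0],[0,0,0],[0,0,0],[0,0,0],[0,0,0]]'

```text
time: 10.85
position: [0.5317, -0.2428, 0.2661]
ee_rot: [-180.0, -0.0, 85.0]
force: [0.1, -0.0, -1.5]
opening: 0.404
grasp_force: 45.0
```

Emit:
drive_tool --fingers '[30,30,30,30,30]' --linear '[[0,0,-0.003],[0,0,-0.003],[0,0,-0.002],[0,0,0],[0,0,0]]' --dr '[[0,0,0],[0,0,0],[0,0,0],[0,0,0],[0,0,0]]'

```text
time: 11.35
position: [0.5314, -0.2433, 0.2578]
ee_rot: [180.0, -0.0, 85.0]
force: [0.3, -0.1, -1.2]
opening: 0.402
grasp_force: 45.0
```

Emit:
drive_tool --fingers '[30,30,30,30,30]' --linear '[[0,0,-0.0015],[0,0,-0.0015],[0,0,-0.001],[0,0,0],[0,0,0]]' --dr '[[0,0,0],[0,0,0],[0,0,0],[0,0,0],[0,0,0]]'

```text
time: 11.85
position: [0.5315, -0.2433, 0.2539]
ee_rot: [180.0, 0.0, 85.0]
force: [0.5, -0.6, -0.3]
opening: 0.405
grasp_force: 45.0
```

Emit:
drive_tool --fingers '[30,30,30,30,30]' --linear '[[0,0,-0.001],[0,0,0],[0,0,-0.001],[0,0,0],[0,0,0]]' --dr '[[0,0,0],[0,0,0],[0,0,0],[0,0,0],[0,0,0]]'

```text
time: 12.35
position: [0.5313, -0.2432, 0.2516]
ee_rot: [-180.0, -0.0, 85.0]
force: [0.8, -1.0, -0.9]
opening: 0.407
grasp_force: 45.0
```

Emit:
drive_tool --fingers '[30,30,30,30,30]' --linear '[[0,0,-0.0007],[0,0,0],[0,0,0],[0,0,0],[0,0,0]]' --dr '[[0,0,0],[0,0,0],[0,0,0],[0,0,0],[0,0,0]]'

```text
time: 12.85
position: [0.5314, -0.2432, 0.2512]
ee_rot: [180.0, -0.0, 85.0]
force: [-0.3, -0.8, 3.7]
opening: 0.404
grasp_force: 45.0
```

Emit:
drive_tool --fingers '[30,30,30,30,30]' --linear '[[0,0,-0.0007],[0,0,0],[0,0,0],[0,0,0],[0,0,0]]' --dr '[[0,0,0],[0,0,0],[0,0,0],[0,0,0],[0,0,0]]'

```text
time: 13.35
position: [0.5315, -0.2432, 0.2512]
ee_rot: [180.0, 0.0, 85.0]
force: [-2.2, 1.8, 8.3]
opening: 0.408
grasp_force: 45.0
```

Emit:
drive_tool --fingers '[30,30,30,30,30]' --linear '[[-0.0003,0,-0.0006],[0,0,0],[0,0,-0.0006],[0,0,0],[0,0,0]]' --dr '[[0,0,0],[0,0,0],[0,0,0],[0,0,0],[0,0,0]]'

```text
time: 13.85
position: [0.5314, -0.2432, 0.2511]
ee_rot: [180.0, 0.0, 85.0]
force: [-6.1, 2.9, 15.2]
opening: 0.402
grasp_force: 45.0
```

Emit:
drive_tool --fingers '[30,30,30,30,30]' --linear '[[0,0,0],[0,0,0],[0,0,0],[0,0,0],[0,0,0]]' --dr '[[0,0,0],[0,0,0],[0,0,0],[0,0,0],[0,0,0]]'

```text
time: 14.35
position: [0.5314, -0.2432, 0.2511]
ee_rot: [180.0, 0.0, 85.0]
force: [-5.4, 2.9, 16.1]
opening: 0.399
grasp_force: 45.0
```

Run:
```python
from h import *
F=[]
for i in range(6):
    c=cam("side" if i<5 else "top"); s=r.get_state(); F.append(np.r_[s["force"],s["torque"]])
print(np.mean(F,0).round(2),np.std(F,0).round(2),s["position"],s["ee_rot"])
s=cam("side"); o=np.hstack([cv2.resize(s["img"][150:220,335:405],(400,400),interpolation=cv2.INTER_CUBIC),cv2.resize(c["img"][212:252,340:380],(400,400),interpolation=cv2.INTER_CUBIC)])
cv2.imwrite("pics/f1.png",np.clip(o*1.6,0,255).astype(np.uint8))
```

```text
[-5.09  3.02 15.1   0.55  0.9   0.06] [0.58 0.46 0.57 0.03 0.02 0.03] [ 0.53140174 -0.24323748  0.25109434] [1.79967496e+02 1.45331263e-02 8.49762700e+01]
```

View pics/f1.png

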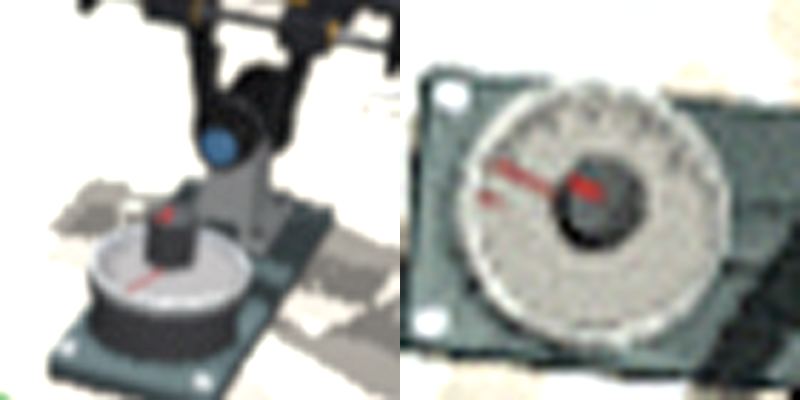

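Side and top crops: barrel down in the V, red hand about 20° (0.35 rad) off the tick. Force on the faces is somewhat lopsided (Fx −5 N), so I make a small balancing shift.

Emit:
drive_tool --fingers '[30,30,30,30,30]' --linear '[[-0.0004,0,0],[0,0,0],[0,0,0],[0,0,0],[0,0,0]]' --dr '[[0,0,0],[0,0,0],[0,0,0],[0,0,0],[0,0,0]]'

```text
time: 15.2
position: [0.5312, -0.2432, 0.2511]
ee_rot: [179.9, 0.0, 85.0]
force: [-3.5, 4.2, 13.5]
opening: 0.4
grasp_force: 45.0
```

Emit:
drive_tool --fingers '[30,30,30,30,30]' --linear '[[0,0,0],[0,0,0],[0,0,0],[0,0,0],[0,0,0]]' --dr '[[0,0,0],[0,0,0],[0,0,0],[0,0,0],[0,0,0]]'

```text
time: 15.7
position: [0.5312, -0.2432, 0.2511]
ee_rot: [179.9, 0.0, 85.0]
force: [-3.3, 3.4, 13.9]
opening: 0.402
grasp_force: 45.0
```

Emit:
drive_tool --fingers '[30,30,30,30,30]' --linear '[[-0.0005,0,-0.0003],[0,0,-0.0003],[0,0,0],[0,0,0],[0,0,0]]' --dr '[[0,0,0],[0,0,0],[0,0,0],[0,0,0],[0,0,0]]'

```text
time: 16.2
position: [0.5311, -0.2432, 0.2511]
ee_rot: [179.9, 0.0, 85.0]
force: [-3.7, 4.9, 17.1]
opening: 0.402
grasp_force: 45.0
```

Emit:
drive_tool --fingers '[30,30,30,30,30]' --linear '[[0,0,0],[0,0,0],[0,0,0],[0,0,0],[0,0,0]]' --dr '[[0,0,0],[0,0,0],[0,0,0],[0,0,0],[0,0,0]]'

```text
time: 16.7
position: [0.5311, -0.2432, 0.2511]
ee_rot: [179.9, 0.0, 85.0]
force: [-2.9, 4.7, 16.5]
opening: 0.401
grasp_force: 45.0
```

Balanced and steady: about 17 N down and −3 N lateral, so several newtons on each face. Handing in.

```bash
python3 -c "
from rig import r
print(r.hand_in())"
```

```text
the job is handed in; nothing more can be done
None
```

I handed the job in at about 17 s of the 72 s allowed: the peak hand was reset to its zero stop, then the black barrel was seated in the V and held down with about 17 N, carrying the hand to about 0.35 rad; the hand-in returned no verdict.

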